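Move the polish jars to the wooden rack in sequence

TASK

The four polish jars stand in a row in the grey seats; move them one by one into the wooden rack in the same sequence, counted from its red end: the jar now at the left end of the row (seen from the robot) goes into the compartment beside the red block, its neighbour into the next one, and so on, so that the jar now at the right end is farthest from the red block. Stand each jar upright on the floor of its own compartment, let go of it, and leave the two loose stones and the dropper bottle where they are.

Things in the scene. Friction and masses are not known exactly. Their poses are not given: they have to be found in the camera images.
- jar_blue_center (a point): polish jar with blue lid, amber-brown body, round, upright, 55 mm diameter, 68 mm tall; the point is its centre, 34 mm above its underside. The lid (about 53 mm across) is the top 14 mm and is fixed on. About 0.11 kg. z axis up; yaw has no meaning.
- jar_white_center (a point): polish jar with white lid, dark grey body, round, upright, 55 mm diameter, 68 mm tall; the point is its centre, 34 mm above its underside. The lid (about 53 mm across) is the top 14 mm and is fixed on. About 0.11 kg. z axis up; yaw has no meaning.
- jar_black_center (a point): polish jar with black lid, whitish body, round, upright, 55 mm diameter, 68 mm tall; the point is its centre, 34 mm above its underside. The lid (about 53 mm across) is the top 14 mm and is fixed on. About 0.11 kg. z axis up; yaw has no meaning.
- jar_yellow_center (a point): polish jar with yellow lid, green body with a white band, round, upright, 55 mm diameter, 68 mm tall; the point is its centre, 34 mm above its underside. The lid (about 53 mm across) is the top 14 mm and is fixed on. About 0.11 kg. z axis up; yaw has no meaning.
- seat_blue: the square grey plastic seat in which the blue-lidded jar stands at the start, 72 mm square, 64 mm inside, rim 14 mm high, floor 4 mm thick; fixed on the dark board (the old row). Origin: centre of its underside, 8 mm above the bench. Its y axis runs along the row towards the left end as seen from the robot; the four seats are alike, 80 mm apart centre to centre.
- seat_white: the square grey plastic seat in which the white-lidded jar stands at the start, 72 mm square, 64 mm inside, rim 14 mm high, floor 4 mm thick; fixed on the dark board (the old row). Origin: centre of its underside, 8 mm above the bench. Its y axis runs along the row towards the left end as seen from the robot; the four seats are alike, 80 mm apart centre to centre.
- seat_black: the square grey plastic seat in which the black-lidded jar stands at the start, 72 mm square, 64 mm inside, rim 14 mm high, floor 4 mm thick; fixed on the dark board (the old row). Origin: centre of its underside, 8 mm above the bench. Its y axis runs along the row towards the left end as seen from the robot; the four seats are alike, 80 mm apart centre to centre.
- seat_yellow: the square grey plastic seat in which the yellow-lidded jar stands at the start, 72 mm square, 64 mm inside, rim 14 mm high, floor 4 mm thick; fixed on the dark board (the old row). Origin: centre of its underside, 8 mm above the bench. Its y axis runs along the row towards the left end as seen from the robot; the four seats are alike, 80 mm apart centre to centre.
- rack: light wooden rack, fixed, 86 x 326 mm, rims and partitions 18 mm high, 6 mm thick. Origin: centre of its underside, on the bench. y axis along the row. Four square compartments, 74 mm inside, centred at y = -120, -40, +40 and +120 mm of its frame, cork floor 8 mm above the bench.
- red_end: red end block, fixed against one end of the wooden rack (centre at y = +173 or -173 mm of the rack's frame; at the other end is a like block of plain wood), 86 x 18 x 24 mm. Origin: centre of its underside. The compartment beside it is the first; compartment centres lie 53, 133, 213 and 293 mm from it along the rack.
- rough_stone: tan rough stone, 44 x 52 x 36 mm, loose on the bench, not part of the job; origin at its underside
- dropper: brown dropper bottle, 33 mm diameter, 102 mm tall, loose, not part of the job; origin at its underside
- orange_stone: orange rough stone, 29 x 34 x 22 mm, loose, not part of the job; origin at its underside
Not all that is in view belongs to the job. Leave any purple or turquoise look-alike of the part that bears jar_yellow_center alone.

How it is judged:
At the end, for the whole second after the job is handed in: Each jar stands upright (0.1 rad), at rest on the floor of its own rack compartment (13 mm of its centre each way, height within 4 mm), and counted from the red block they follow the left-to-right order (seen from the robot) in which they stood in the seats at the start (x of jar_blue_center in the frame of rack between -0.013 and 0.013 m and y of jar_blue_center in the frame of rack between -0.135 and 0.135 m and z of jar_blue_center in the frame of rack between 0.038 and 0.046 m and angle between each of jar_blue_center, jar_white_center, jar_black_center, jar_yellow_center's own z axis and vertical below 0.1 rad and linear speed of each of jar_blue, jar_white, jar_black, jar_yellow below 0.02 m/s and x of jar_white_center in the frame of rack between -0.013 and 0.013 m and y of jar_white_center in the frame of rack between -0.135 and 0.135 m and z of jar_white_center in the frame of rack between 0.038 and 0.046 m and x of jar_black_center in the frame of rack between -0.013 and 0.013 m and y of jar_black_center in the frame of rack between -0.135 and 0.135 m and z of jar_black_center in the frame of rack between 0.038 and 0.046 m and x of jar_yellow_center in the frame of rack between -0.013 and 0.013 m and y of jar_yellow_center in the frame of rack between -0.135 and 0.135 m and z of jar_yellow_center in the frame of rack between 0.038 and 0.046 m and ((y of seat_blue in the frame of seat_white above 0 m and y of seat_white in the frame of seat_black above 0 m and y of seat_black in the frame of seat_yellow above 0 m and horizontal distance between jar_blue_center and red_end between 0.04 and 0.066 m and horizontal distance between jar_white_center and red_end between 0.12 and 0.146 m and horizontal distance between jar_black_center and red_end between 0.2 and 0.226 m and horizontal distance between jar_yellow_center and red_end between 0.28 and 0.306 m) or (y of seat_blue in the frame of seat_white above 0 m and y of seat_white in the frame of seat_yellow above 0 m and y of seat_yellow in the frame of seat_black above 0 m and horizontal distance between jar_blue_center and red_end between 0.04 and 0.066 m and horizontal distance between jar_white_center and red_end between 0.12 and 0.146 m and horizontal distance between jar_yellow_center and red_end between 0.2 and 0.226 m and horizontal distance between jar_black_center and red_end between 0.28 and 0.306 m) or (y of seat_blue in the frame of seat_black above 0 m and y of seat_black in the frame of seat_white above 0 m and y of seat_white in the frame of seat_yellow above 0 m and horizontal distance between jar_blue_center and red_end between 0.04 and 0.066 m and horizontal distance between jar_black_center and red_end between 0.12 and 0.146 m and horizontal distance between jar_white_center and red_end between 0.2 and 0.226 m and horizontal distance between jar_yellow_center and red_end between 0.28 and 0.306 m) or (y of seat_blue in the frame of seat_black above 0 m and y of seat_black in the frame of seat_yellow above 0 m and y of seat_yellow in the frame of seat_white above 0 m and horizontal distance between jar_blue_center and red_end between 0.04 and 0.066 m and horizontal distance between jar_black_center and red_end between 0.12 and 0.146 m and horizontal distance between jar_yellow_center and red_end between 0.2 and 0.226 m and horizontal distance between jar_white_center and red_end between 0.28 and 0.306 m) or (y of seat_blue in the frame of seat_yellow above 0 m and y of seat_yellow in the frame of seat_white above 0 m and y of seat_white in the frame of seat_black above 0 m and horizontal distance between jar_blue_center and red_end between 0.04 and 0.066 m and horizontal distance between jar_yellow_center and red_end between 0.12 and 0.146 m and horizontal distance between jar_white_center and red_end between 0.2 and 0.226 m and horizontal distance between jar_black_center and red_end between 0.28 and 0.306 m) or (y of seat_blue in the frame of seat_yellow above 0 m and y of seat_yellow in the frame of seat_black above 0 m and y of seat_black in the frame of seat_white above 0 m and horizontal distance between jar_blue_center and red_end between 0.04 and 0.066 m and horizontal distance between jar_yellow_center and red_end between 0.12 and 0.146 m and horizontal distance between jar_black_center and red_end between 0.2 and 0.226 m and horizontal distance between jar_white_center and red_end between 0.28 and 0.306 m) or (y of seat_white in the frame of seat_blue above 0 m and y of seat_blue in the frame of seat_black above 0 m and y of seat_black in the frame of seat_yellow above 0 m and horizontal distance between jar_white_center and red_end between 0.04 and 0.066 m and horizontal distance between jar_blue_center and red_end between 0.12 and 0.146 m and horizontal distance between jar_black_center and red_end between 0.2 and 0.226 m and horizontal distance between jar_yellow_center and red_end between 0.28 and 0.306 m) or (y of seat_white in the frame of seat_blue above 0 m and y of seat_blue in the frame of seat_yellow above 0 m and y of seat_yellow in the frame of seat_black above 0 m and horizontal distance between jar_white_center and red_end between 0.04 and 0.066 m and horizontal distance between jar_blue_center and red_end between 0.12 and 0.146 m and horizontal distance between jar_yellow_center and red_end between 0.2 and 0.226 m and horizontal distance between jar_black_center and red_end between 0.28 and 0.306 m) or (y of seat_white in the frame of seat_black above 0 m and y of seat_black in the frame of seat_blue above 0 m and y of seat_blue in the frame of seat_yellow above 0 m and horizontal distance between jar_white_center and red_end between 0.04 and 0.066 m and horizontal distance between jar_black_center and red_end between 0.12 and 0.146 m and horizontal distance between jar_blue_center and red_end between 0.2 and 0.226 m and horizontal distance between jar_yellow_center and red_end between 0.28 and 0.306 m) or (y of seat_white in the frame of seat_black above 0 m and y of seat_black in the frame of seat_yellow above 0 m and y of seat_yellow in the frame of seat_blue above 0 m and horizontal distance between jar_white_center and red_end between 0.04 and 0.066 m and horizontal distance between jar_black_center and red_end between 0.12 and 0.146 m and horizontal distance between jar_yellow_center and red_end between 0.2 and 0.226 m and horizontal distance between jar_blue_center and red_end between 0.28 and 0.306 m) or (y of seat_white in the frame of seat_yellow above 0 m and y of seat_yellow in the frame of seat_blue above 0 m and y of seat_blue in the frame of seat_black above 0 m and horizontal distance between jar_white_center and red_end between 0.04 and 0.066 m and horizontal distance between jar_yellow_center and red_end between 0.12 and 0.146 m and horizontal distance between jar_blue_center and red_end between 0.2 and 0.226 m and horizontal distance between jar_black_center and red_end between 0.28 and 0.306 m) or (y of seat_white in the frame of seat_yellow above 0 m and y of seat_yellow in the frame of seat_black above 0 m and y of seat_black in the frame of seat_blue above 0 m and horizontal distance between jar_white_center and red_end between 0.04 and 0.066 m and horizontal distance between jar_yellow_center and red_end between 0.12 and 0.146 m and horizontal distance between jar_black_center and red_end between 0.2 and 0.226 m and horizontal distance between jar_blue_center and red_end between 0.28 and 0.306 m) or (y of seat_black in the frame of seat_blue above 0 m and y of seat_blue in the frame of seat_white above 0 m and y of seat_white in the frame of seat_yellow above 0 m and horizontal distance between jar_black_center and red_end between 0.04 and 0.066 m and horizontal distance between jar_blue_center and red_end between 0.12 and 0.146 m and horizontal distance between jar_white_center and red_end between 0.2 and 0.226 m and horizontal distance between jar_yellow_center and red_end between 0.28 and 0.306 m) or (y of seat_black in the frame of seat_blue above 0 m and y of seat_blue in the frame of seat_yellow above 0 m and y of seat_yellow in the frame of seat_white above 0 m and horizontal distance between jar_black_center and red_end between 0.04 and 0.066 m and horizontal distance between jar_blue_center and red_end between 0.12 and 0.146 m and horizontal distance between jar_yellow_center and red_end between 0.2 and 0.226 m and horizontal distance between jar_white_center and red_end between 0.28 and 0.306 m) or (y of seat_black in the frame of seat_white above 0 m and y of seat_white in the frame of seat_blue above 0 m and y of seat_blue in the frame of seat_yellow above 0 m and horizontal distance between jar_black_center and red_end between 0.04 and 0.066 m and horizontal distance between jar_white_center and red_end between 0.12 and 0.146 m and horizontal distance between jar_blue_center and red_end between 0.2 and 0.226 m and horizontal distance between jar_yellow_center and red_end between 0.28 and 0.306 m) or (y of seat_black in the frame of seat_white above 0 m and y of seat_white in the frame of seat_yellow above 0 m and y of seat_yellow in the frame of seat_blue above 0 m and horizontal distance between jar_black_center and red_end between 0.04 and 0.066 m and horizontal distance between jar_white_center and red_end between 0.12 and 0.146 m and horizontal distance between jar_yellow_center and red_end between 0.2 and 0.226 m and horizontal distance between jar_blue_center and red_end between 0.28 and 0.306 m) or (y of seat_black in the frame of seat_yellow above 0 m and y of seat_yellow in the frame of seat_blue above 0 m and y of seat_blue in the frame of seat_white above 0 m and horizontal distance between jar_black_center and red_end between 0.04 and 0.066 m and horizontal distance between jar_yellow_center and red_end between 0.12 and 0.146 m and horizontal distance between jar_blue_center and red_end between 0.2 and 0.226 m and horizontal distance between jar_white_center and red_end between 0.28 and 0.306 m) or (y of seat_black in the frame of seat_yellow above 0 m and y of seat_yellow in the frame of seat_white above 0 m and y of seat_white in the frame of seat_blue above 0 m and horizontal distance between jar_black_center and red_end between 0.04 and 0.066 m and horizontal distance between jar_yellow_center and red_end between 0.12 and 0.146 m and horizontal distance between jar_white_center and red_end between 0.2 and 0.226 m and horizontal distance between jar_blue_center and red_end between 0.28 and 0.306 m) or (y of seat_yellow in the frame of seat_blue above 0 m and y of seat_blue in the frame of seat_white above 0 m and y of seat_white in the frame of seat_black above 0 m and horizontal distance between jar_yellow_center and red_end between 0.04 and 0.066 m and horizontal distance between jar_blue_center and red_end between 0.12 and 0.146 m and horizontal distance between jar_white_center and red_end between 0.2 and 0.226 m and horizontal distance between jar_black_center and red_end between 0.28 and 0.306 m) or (y of seat_yellow in the frame of seat_blue above 0 m and y of seat_blue in the frame of seat_black above 0 m and y of seat_black in the frame of seat_white above 0 m and horizontal distance between jar_yellow_center and red_end between 0.04 and 0.066 m and horizontal distance between jar_blue_center and red_end between 0.12 and 0.146 m and horizontal distance between jar_black_center and red_end between 0.2 and 0.226 m and horizontal distance between jar_white_center and red_end between 0.28 and 0.306 m) or (y of seat_yellow in the frame of seat_white above 0 m and y of seat_white in the frame of seat_blue above 0 m and y of seat_blue in the frame of seat_black above 0 m and horizontal distance between jar_yellow_center and red_end between 0.04 and 0.066 m and horizontal distance between jar_white_center and red_end between 0.12 and 0.146 m and horizontal distance between jar_blue_center and red_end between 0.2 and 0.226 m and horizontal distance between jar_black_center and red_end between 0.28 and 0.306 m) or (y of seat_yellow in the frame of seat_white above 0 m and y of seat_white in the frame of seat_black above 0 m and y of seat_black in the frame of seat_blue above 0 m and horizontal distance between jar_yellow_center and red_end between 0.04 and 0.066 m and horizontal distance between jar_white_center and red_end between 0.12 and 0.146 m and horizontal distance between jar_black_center and red_end between 0.2 and 0.226 m and horizontal distance between jar_blue_center and red_end between 0.28 and 0.306 m) or (y of seat_yellow in the frame of seat_black above 0 m and y of seat_black in the frame of seat_blue above 0 m and y of seat_blue in the frame of seat_white above 0 m and horizontal distance between jar_yellow_center and red_end between 0.04 and 0.066 m and horizontal distance between jar_black_center and red_end between 0.12 and 0.146 m and horizontal distance between jar_blue_center and red_end between 0.2 and 0.226 m and horizontal distance between jar_white_center and red_end between 0.28 and 0.306 m) or (y of seat_yellow in the frame of seat_black above 0 m and y of seat_black in the frame of seat_white above 0 m and y of seat_white in the frame of seat_blue above 0 m and horizontal distance between jar_yellow_center and red_end between 0.04 and 0.066 m and horizontal distance between jar_black_center and red_end between 0.12 and 0.146 m and horizontal distance between jar_white_center and red_end between 0.2 and 0.226 m and horizontal distance between jar_blue_center and red_end between 0.28 and 0.306 m))); the robot touches nothing.
It fails at once if the rough stone beside the work is pushed more than 25 mm (distance of rough_stone from where it was at the start of the episode above 0.025 m).
It fails at once if the dropper beside the work is pushed more than 25 mm (distance of dropper from where it was at the start of the episode above 0.025 m).
It fails at once if the orange stone beside the work is pushed more than 25 mm (distance of orange_stone from where it was at the start of the episode above 0.025 m).
It also fails if it takes over 96 s, if anything falls off the work surface, if the arm or the gripper's body presses on something with over 40 N, if the wrist force passes 120 N, or if a joint passes its speed limit or range.

ROBOT

A 6-joint arm with a two-finger parallel gripper is mounted at the origin on a cart in front of the work surface, level with it; the furniture and walls round the work are solid. World frame = base frame: x ahead of the robot, y to its left, z up, the work surface at z = 0. Lengths are in m, angles in rad, forces in N, time in s.
With the tool pointing down it reaches from about 0.35 to 0.875 m from the base axis. Payload 4.2 kg.
Tool frame: the origin (TCP) lies midway between the tips of the shut fingers; the grasp point (between the pads) lies 19 mm behind it; z points along the fingers, x is the direction in which the jaws open and shut, and the axes are right-handed (so a half turn about z gives the same grasp; the last joint's range is limited). The gripper opens to 85 mm and grips with 20 to 120 N. Pads are 22 mm wide; open, the fingers measure 114 mm over their backs; the gripper's body (76 mm by 85 mm) begins 54 mm behind the grasp point. The pads swing forward as they close: fully open they stand 13 mm farther back than shut.
Start: joints at [1.415, 0.385, 0.008, 0, -1.194, -0.259], TCP at [0.252, 0.572, 0.231] pointing down, gripper open.
Joint ranges: [-3.14, 3.14], [-1.21, 2.06], [-1.07, 1.41], [-3.16, 2.05], [-2.99, -0.16], [-3.1, 3.1]. Speed limits (rad/s): [2.79, 2.79, 3.14, 3.14, 3.14, 3.14].

INTERFACE

Orientations are given as a unit quaternion [w, x, y, z].
In Python, from plant import ctrl gives the robot as it stands. The module is installed in compiled form; this text tells all that it offers.
- The arm moves only by the shell command python3 -m inch 'ROWS' [FORCE]. ROWS is JSON, a list of rows, each a list of 7 numbers: the opening in per cent of the stroke, from 0 (shut) to 100 (fully open), then the shift along the tool's x, y, z in m, then the turn, a rotation vector about the tool's x, y, z in rad. A call has 1 to 10 rows; each row shifts and turns the commanded pose from where the row before left it, along the tool's axes as they then stand; what a row does not reach is not made up. A row lasts 1/8 s, in which the tool goes at most 62.5 mm and 10.7 degrees, less where a joint would pass 70% of its speed; a pose out of reach is approached as far as the arm can. A call is refused whole if a number of a shift passes 0.0625 or a number of a turn 0.188, either way. A call with a gripper value outside its range is refused whole. The fingers move at their own pace and stop on an object; FORCE is the grip in N (left out, the last holds). Time passes only in rows, so rows that do not move let the fingers close. It gives the time, the measured TCP pose, the force and the opening at its end, in the units of the state.
- ctrl.state(): the state, without advancing time (a new reading comes with each control period).
- ctrl.read_camera(name): name is "scene" or "top" or "wrist"; returns a dict with "image" (400x640x3 uint8, blue, green, red), "intrinsics" (3x3 intrinsics, pixels), "view" (4x4, takes a point from world to camera coordinates). Camera axes: x right, y up, looking along -z (the intrinsics and any distortion apply to the point x, -y, -z); pixel columns grow to the right and rows downward; lengths in m; the calibration is good to about 2 mm. A picture is of the moment at which its call begins. There is no depth.
- ctrl.sign_off(): hands the job in, once; it reports no verdict.
The state is a dict: "time": time; "joint_positions": joint angles; "qd": joint speeds; "effort": joint torques, N m; "ee_pos": TCP position; "orientation": TCP orientation; "ft_force": force on the tool from outside, world axes, zero at the start; "ft_torque": the same for the moment, N m; "opening": finger opening in m.
Only numpy, scipy, OpenCV 4.12 (cv2) and the standard library are available. Lean on these libraries where they do the work, as an engineer would, in place of code of your own. Each camera call takes 0.05 s, during which the arm holds its last target.

## Working session

There is one attempt and no reset: what is moved stays moved. The work goes in short steps, Python scripts to look and compute and a shell command to move; the robot and the scene stay as the last step left them, time stands still between calls to the robot, and variables do not carry over. Pictures are saved under pics/ and viewed, and the job is handed in when it is done.

```bash
mkdir -p pics; python3 - <<'E'
from plant import ctrl
import cv2,numpy as np
s=ctrl.state();print({k:np.round(v,3).tolist() for k,v in s.items()})
for n in ["scene","top","wrist"]:
    r=ctrl.read_camera(n);cv2.imwrite(f"pics/{n}0.png",r["image"]);print(n,np.round(r["intrinsics"],1).tolist(),np.round(r["view"],3).tolist(),[k for k in r])
E
```

```text
{'time': 0.0, 'joint_positions': [1.415, 0.386, 0.007, -0.0, -1.194, -0.259], 'qd': [0.0, 0.0, -0.001, -0.0, 0.001, 0.001], 'effort': [-0.0, -39.228, 18.84, 4.186, -0.005, -0.0], 'ee_pos': [0.252, 0.571, 0.23], 'orientation': [-0.001, -0.546, 0.838, -0.001], 'ft_force': [0.21, 0.347, -0.927], 'ft_torque': [-0.019, -0.033, -0.018], 'opening': 0.086}
scene [[399.4, 0.0, 317.2], [0.0, 399.4, 202.0], [0.0, 0.0, 1.0]] [[-0.783, -0.623, -0.006, 0.471], [0.462, -0.587, 0.665, -0.314], [-0.417, 0.518, 0.747, -1.347], [0.0, 0.0, 0.0, 1.0]] ['image', 'intrinsics', 'view']
top [[495.3, 0.0, 323.5], [0.0, 495.3, 194.1], [0.0, 0.0, 1.0]] [[-0.219, -0.976, -0.004, 0.125], [0.926, -0.21, 0.314, -0.569], [-0.308, 0.065, 0.949, -1.494], [0.0, 0.0, 0.0, 1.0]] ['image', 'intrinsics', 'view']
wrist [[351.2, 0.0, 321.3], [0.0, 351.2, 198.1], [0.0, 0.0, 1.0]] [[-0.403, -0.915, 0.002, 0.624], [0.867, -0.382, -0.319, 0.043], [0.293, -0.127, 0.948, -0.381], [0.0, 0.0, 0.0, 1.0]] ['image', 'intrinsics', 'view']
```

View pics/scene0.png

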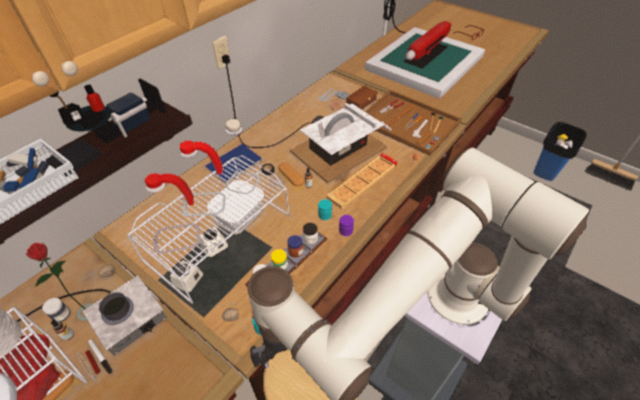

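View pics/top0.png

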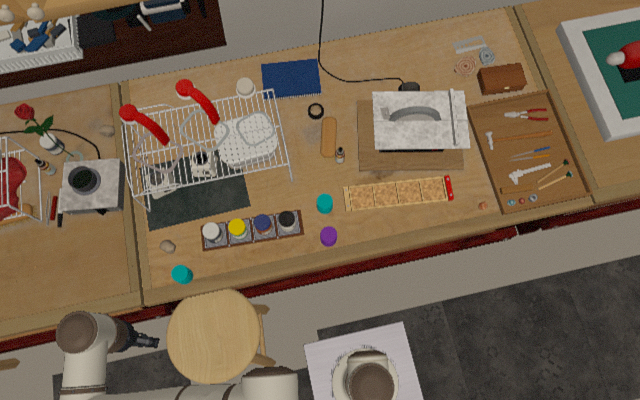

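View pics/wrist0.png

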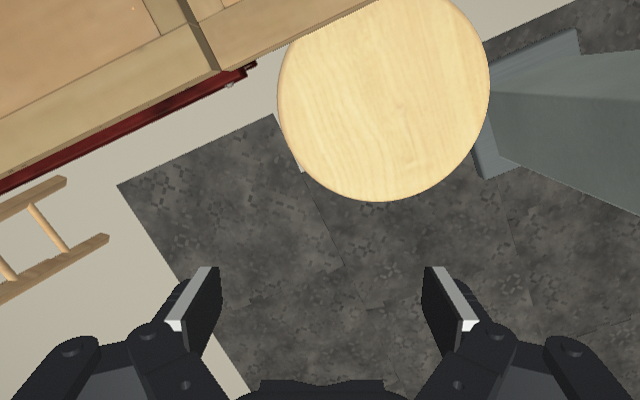

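The top view has the row at about y=230, left to right: white (211,231), yellow (237,228), blue (263,223), black (287,219). The rack runs from (345,195) to (445,188), with the red block at its right end (449,188). The rough stone is at (167,246), the orange stone at (483,206) and the dropper at (340,155). Look-alikes for the yellow jar: turquoise (324,204) and (182,274), purple (328,236).

```bash
cat > h.py <<'E'
from plant import ctrl
import cv2,numpy as np
def cast(r,u,v,z):
    K=r["intrinsics"];V=np.asarray(r["view"]);R=V[:3,:3];t=V[:3,3]
    d=np.array([(u-K[0][2])/K[0][0],-(v-K[1][2])/K[1][1],-1.]);d=R.T@d;c=-R.T@t
    return c+d*(z-c[2])/d[2]
def proj(r,p):
    V=np.asarray(r["view"]);q=V[:3,:3]@np.asarray(p)+V[:3,3];K=r["intrinsics"]
    return K[0][2]-K[0][0]*q[0]/q[2], K[1][2]+K[1][1]*q[1]/q[2]
E
python3 - <<'E'
from h import *
r=ctrl.read_camera("top");im=r["image"]
c=im[160:290,150:500];cv2.imwrite("pics/topcrop.png",cv2.resize(c[:,:180],None,fx=4.4,fy=4.4,interpolation=2));cv2.imwrite("pics/topcrop2.png",cv2.resize(c[:80,150:],None,fx=4,fy=4,interpolation=2))
for n,u,v,z in [("white",211,230,.08),("yel",237,228,.08),("blu",263,223,.08),("blk",287,219,.08),("red",449,187,.024),("rackL",345,197,.018),("rackfarL",345,186,.018),("stone",167,246,.02),("orange",483,206,.01),("drop",340,155,.05),("turq",324,204,.07),("purp",328,236,.07)]:
    print(n,np.round(cast(r,u,v,z),3))
E
```

```text
white [0.549 0.368 0.08 ]
yel [0.537 0.287 0.08 ]
blu [0.535 0.204 0.08 ]
blk [0.531 0.127 0.08 ]
red [ 0.536 -0.425  0.024]
rackL [ 0.581 -0.076  0.018]
rackfarL [ 0.619 -0.086  0.018]
stone [0.545 0.526 0.02 ]
orange [ 0.451 -0.52   0.01 ]
drop [ 0.72  -0.091  0.05 ]
turq [0.557 0.001 0.07 ]
purp [0.451 0.012 0.07 ]
```

View pics/topcrop.png

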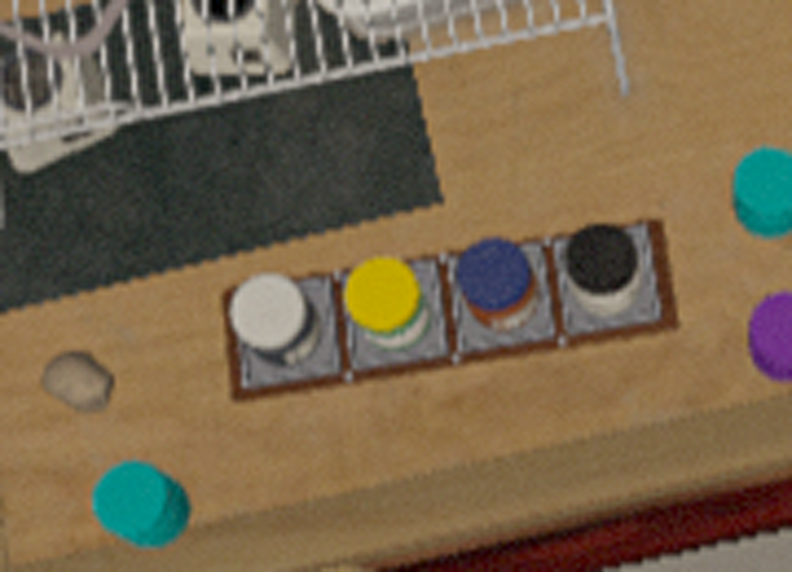

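View pics/topcrop2.png

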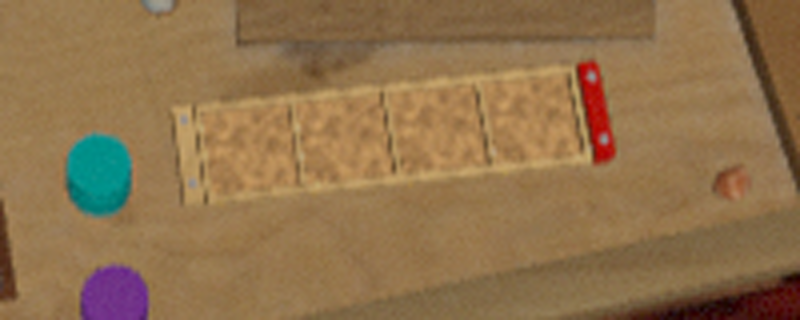

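Both crops agree: left to right it is white, yellow, blue, black, and the red block is at the right (-y) end of the rack. I'll measure the row, the rack and the nearby clutter.

```bash
python3 - <<'E'
from h import *
r=ctrl.read_camera("top");im=r["image"].astype(float)
hsv=cv2.cvtColor(r["image"],cv2.COLOR_BGR2HSV)
H,S,V=[hsv[...,i].astype(int) for i in range(3)]
win={"white":(200,220,224,242),"yel":(226,216,250,240),"blu":(251,211,274,234),"blk":(275,207,299,229)}
m={"white":(S<45)&(V>175),"yel":(H>22)&(H<35)&(S>190)&(V>150),"blu":(H>105)&(H<130)&(S>90)&(V<160),"blk":(V<60)}
for k,(a,b,c,d) in win.items():
    M=np.zeros(H.shape,np.uint8);M[b:d,a:c]=m[k][b:d,a:c]
    cs,_=cv2.findContours(M,cv2.RETR_EXTERNAL,cv2.CHAIN_APPROX_NONE);cc=max(cs,key=cv2.contourArea)
    e=cv2.fitEllipse(cc);print(k,np.round(e,1) if 0 else e,np.round(cast(r,*e[0],.08),4), M.sum())
# rack rim corners from crop2 (z=.018 / .024)
P=lambda x,y:(300+(x-1.5)/4,160+(y-1.5)/4)
for n,x,y,z in [("L far",193,106,.018),("L near",206,203,.018),("R far",578,67,.018),("R near",592,163,.018),("red far R",597,62,.024),("red near R",613,161,.024),("red far L",579,66,.024),("red nearL",594,164,.024),("endL far",172,108,.024),("endL near",182,205,.024),("part1far",293,98,.018),("part1near",300,188,.018),("part3far",479,80,.018),("part3near",492,172,.018)]:
    print(n,np.round(cast(r,*P(x,y),z),4))
Q=lambda x,y:(150+x/4.4,160+y/4.4)
for n,x,y,z in [("wireleg",625,95,0),("wirefront",610,15,.1),("mat corner",440,202,0),("cutter front",0,0,0)]:
    print(n,np.round(cast(r,*Q(x,y),z),3))
print("cutterbase",cast(r,360,169,.01),cast(r,464,168,.01))
w=ctrl.read_camera("wrist");Vw=np.asarray(w["view"]);print("wcam",-Vw[:3,:3].T@Vw[:3,3])
E
```

```text
white ((210.19960021972656, 230.14801025390625), (13.953344345092773, 14.856756210327148), 48.18557357788086) [0.5487 0.3708 0.08  ] 182
yel ((236.35848999023438, 226.25912475585938), (15.260954856872559, 15.623944282531738), 38.379005432128906) [0.543  0.2881 0.08  ] 209
blu ((261.7794189453125, 221.90977478027344), (14.139506340026855, 15.280074119567871), 89.20895385742188) [0.5392 0.2071 0.08  ] 189
blk ((286.158203125, 218.3180694580078), (14.617715835571289, 15.027647018432617), 78.82721710205078) [0.5337 0.1294 0.08  ] 193
L far [ 0.6162 -0.0949  0.018 ]
L near [ 0.5309 -0.0854  0.018 ]
R far [ 0.5781 -0.4218  0.018 ]
R near [ 0.4936 -0.4081  0.018 ]
red far R [ 0.5771 -0.4368  0.024 ]
red near R [ 0.4899 -0.4237  0.024 ]
red far L [ 0.577  -0.4209  0.024 ]
red nearL [ 0.4909 -0.4075  0.024 ]
endL far [ 0.6164 -0.0765  0.024 ]
endL near [ 0.5319 -0.0649  0.024 ]
part1far [ 0.6045 -0.179   0.018 ]
part1near [ 0.5263 -0.1648  0.018 ]
part3far [ 0.5854 -0.3366  0.018 ]
part3near [ 0.5044 -0.3244  0.018 ]
wireleg [0.68  0.086 0.   ]
wirefront [0.708 0.085 0.1  ]
mat corner [0.626 0.241 0.   ]
cutter front [0.868 0.552 0.   ]
cutterbase [ 0.67021229 -0.15103446  0.01      ] [ 0.59491359 -0.49989469  0.01      ]
wcam [0.32602852 0.53892425 0.37386711]
```

The row runs at about 86.4°, from black (.534,.129) to white (.549,.371). The rack centre is about (.555,-.2525), axis at 83.4°. I'll turn the jaws to close across the row.

```bash
python3 -m inch '[[100,0,0,0,0,0,0.174],[100,0,0,0,0,0,0.174],[100,0,0,0,0,0,0.174],[100,0,0,0,0,0,0.174],[100,0,0,0,0,0,0.174],[100,0,0,0,0,0,0.174],[100,0,0,0,0,0,0.174],[100,0,0,0,0,0,0]]' 40
cat >> h.py <<'E'
from scipy.spatial.transform import Rotation as Ro
def need(p,xang=None):
    s=ctrl.state();q=s["orientation"];R=Ro.from_quat([q[1],q[2],q[3],q[0]]).as_matrix()
    a=np.degrees(np.arctan2(R[1,0],R[0,0]));print("t",s["time"],"tcp",np.round(s["ee_pos"],4),"xang",round(a,2),"tilt",np.round(R[:,2],3),"open",round(s["opening"],4),"F",np.round(s["ft_force"],1))
    sh=R.T@(np.asarray(p)-s["ee_pos"]);print("shift",np.round(sh,4))
    if xang is not None: print("turn z",np.round(-np.radians((xang-a+180)%360-180),4))
E
python3 -c "
from h import *
need([.5487,.3708,.2],-183.6)"
```

```text
time: 1.3
ee_pos: [0.2518, 0.5719, 0.2312]
orientation: [-0.0, 0.03, 1.0, -0.0]
ft_force: [0.2, -0.9, 0.4]
opening: 0.0855
t 1.3 tcp [0.2518 0.5719 0.2312] xang 176.56 tilt [-0. -0. -1.] open 0.0855 F [ 0.2 -0.9  0.4]
shift [-0.3084 -0.183   0.0312]
turn z 0.0028
```

```bash
python3 -m inch '[[100,-0.034,-0.02,0.003,0,0,0],[100,-0.034,-0.02,0.003,0,0,0],[100,-0.034,-0.02,0.003,0,0,0],[100,-0.034,-0.02,0.003,0,0,0],[100,-0.034,-0.02,0.003,0,0,0],[100,-0.034,-0.02,0.003,0,0,0],[100,-0.034,-0.02,0.003,0,0,0],[100,-0.034,-0.02,0.003,0,0,0],[100,-0.036,-0.023,0.006,0,0,0],[100,0,0,0,0,0,0]]'
cat > look.py <<'E'
from h import *
import sys
r=ctrl.read_camera(sys.argv[1]);cv2.imwrite("pics/"+sys.argv[2],r["image"])
E
python3 look.py wrist w1.png
python3 -c "
from h import *
need([.5487,.3708,.2],-183.6)
r=ctrl.read_camera('wrist')
for p in [(.5487,.3708,.08),(.543,.2881,.08),(.5392,.2071,.08),(.5337,.1294,.08)]: print(np.round(proj(r,p),1))"
```

```text
time: 2.55
ee_pos: [0.5495, 0.3681, 0.2001]
orientation: [-0.001, 0.032, 0.999, -0.001]
ft_force: [-0.2, -0.1, -0.2]
opening: 0.0853
t 2.6 tcp [0.5486 0.3692 0.2006] xang 176.44 tilt [-0.001 -0.001 -1.   ] open 0.0856 F [-0.3 -0.1  0.4]
shift [-0.      0.0016  0.0006]
turn z 0.0007
[320.  191.9]
[320.6  81. ]
[318.6 -52.8]
[ 319.5 -214.1]
```

View pics/w1.png

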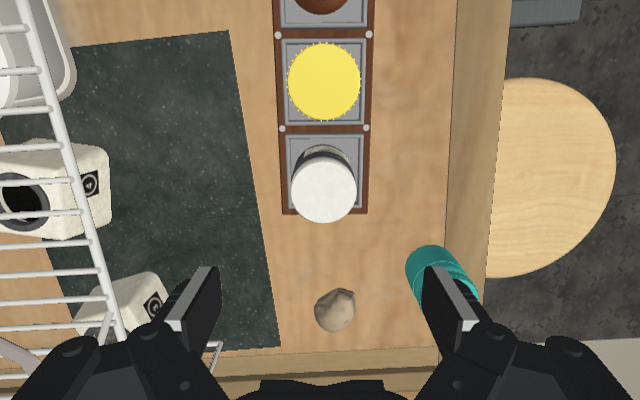

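The wrist view shows the white lid at about (324,190) and yellow at (324,81), roughly 3 mm nearer the robot than predicted. The wire dish rack stands at the left (70-120, 150-340), so I'll check clearance before descending.

```bash
python3 - <<'E'
from h import *
r=ctrl.read_camera("wrist");t=ctrl.read_camera("top")
for z in (0,.05,.1,.15,.2): print(z,np.round(cast(r,95,250,z),3),np.round(cast(r,120,330,z),3),np.round(cast(t,150,210,z),3), np.round(cast(t,200,192,z),3))
hsv=cv2.cvtColor(r["image"],cv2.COLOR_BGR2HSV)
H,S,V=[hsv[...,i].astype(int) for i in range(3)]
M=((S<40)&(V>170)).astype(np.uint8);M[:150]=0;M[240:]=0;M[:,:270]=0;M[:,370:]=0
for n,M in (("w",M),("y",((H>22)&(H<35)&(S>120)&(V>150)).astype(np.uint8))):
    cs,_=cv2.findContours(M,cv2.RETR_EXTERNAL,cv2.CHAIN_APPROX_NONE);cc=max(cs,key=cv2.contourArea)
    e=cv2.fitEllipse(cc);print(n,e,cast(r,*e[0],.08))
c=cv2.resize(t["image"][60:300,100:420],None,fx=2.4,fy=2.4,interpolation=2);cv2.imwrite("pics/t2.png",c)
E
```

```text
0 [0.798 0.448 0.   ] [0.797 0.554 0.   ] [0.687 0.573 0.   ] [0.713 0.399 0.   ]
0.05 [0.761 0.425 0.05 ] [0.76  0.515 0.05 ] [0.668 0.558 0.05 ] [0.693 0.39  0.05 ]
0.1 [0.724 0.402 0.1  ] [0.723 0.477 0.1  ] [0.649 0.543 0.1  ] [0.674 0.38  0.1  ]
0.15 [0.687 0.379 0.15 ] [0.686 0.438 0.15 ] [0.631 0.528 0.15 ] [0.655 0.371 0.15 ]
0.2 [0.649 0.355 0.2  ] [0.649 0.399 0.2  ] [0.612 0.513 0.2  ] [0.635 0.362 0.2  ]
w ((321.4495849609375, 188.4828338623047), (62.55173873901367, 65.35675048828125), 73.10136413574219) [0.54680334 0.36902575 0.08      ]
y ((321.3360595703125, 78.36768341064453), (72.54044342041016, 76.42425537109375), 179.2145538330078) [0.54190285 0.2872284  0.08      ]
```

View pics/t2.png

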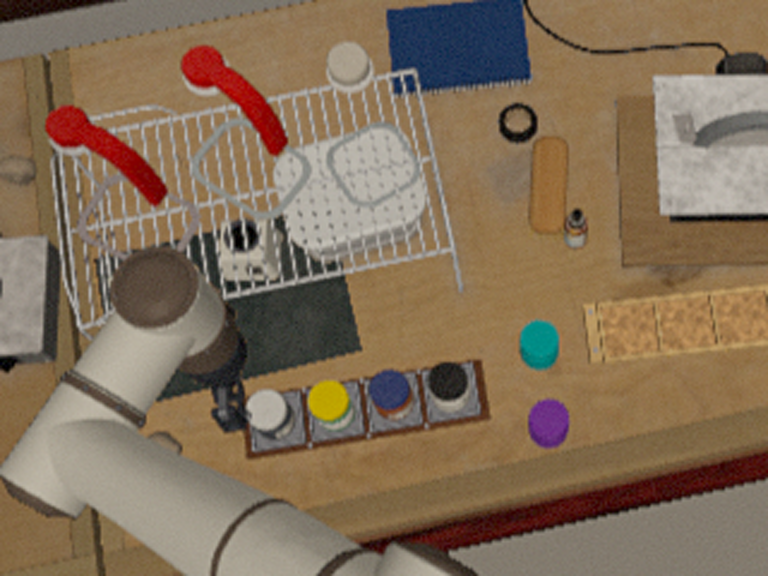

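The lid fits from the two cameras agree within 2 mm: white (.5475,.370). The dish rack front is at x≈.68, which leaves enough clearance. Descending and gripping white.

```bash
python3 -m inch '[[100,0.001,0.001,0.03,0,0,0],[100,0,0,0.03,0,0,0],[100,0,0,0.03,0,0,0],[100,0,0,0.03,0,0,0],[100,0,0,0.025,0,0,0],[100,0,0,0.015,0,0,0],[100,0,0,0,0,0,0]]' && python3 -m inch '[[0,0,0,0,0,0,0],[0,0,0,0,0,0,0],[0,0,0,0,0,0,0],[0,0,0,0,0,0,0],[0,0,0,0,0,0,0],[0,0,0,0,0,0,0]]' 40; python3 look.py wrist w2.png
```

```text
time: 3.62
ee_pos: [0.5462, 0.3715, 0.0406]
orientation: [-0.001, 0.03, 1.0, -0.001]
ft_force: [-0.4, -0.4, 0.4]
opening: 0.0851
time: 4.38
ee_pos: [0.5479, 0.3722, 0.0432]
orientation: [0.001, 0.031, 1.0, 0.001]
ft_force: [0.5, 0.7, 5.2]
opening: 0.0524
```

View pics/w2.png

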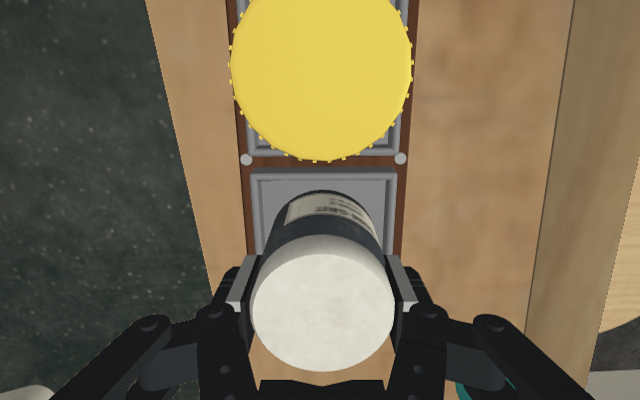

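White is held, but at the lid edge (opening 52 mm). I'll regrip 10 mm lower, on the body.

```bash
python3 -m inch '[[80,0,0,0,0,0,0],[80,0,0,0,0,0,0],[80,0,0,0.006,0,0,0],[80,0,0,0.007,0,0,0],[0,0,0,0,0,0,0],[0,0,0,0,0,0,0],[0,0,0,0,0,0,0],[0,0,0,0,0,0,0],[0,0,0,0,0,0,0]]' 40;  python3 -c "
from h import *
need([.5475,.37,.17])"
```

```text
time: 5.55
ee_pos: [0.5469, 0.3713, 0.0283]
orientation: [-0.0, 0.031, 1.0, 0.0]
ft_force: [-0.7, -0.4, -0.6]
opening: 0.053
t 5.55 tcp [0.5469 0.3713 0.0283] xang 176.45 tilt [-0.  0. -1.] open 0.053 F [-0.7 -0.4 -0.6]
shift [-0.0006 -0.0013 -0.1417]
```

```bash
python3 -m inch '[[0,0,0,-0.01,0,0,0],[0,0,0,-0.02,0,0,0],[0,0,0,-0.03,0,0,0],[0,0,0,-0.03,0,0,0],[0,0,0,-0.03,0,0,0],[0,0,0,-0.02,0,0,0],[0,0,0,-0.01,0,0,0],[0,0,0,0,0,0,0]]' 40; python3 look.py wrist w3.png;  python3 -c "
from h import *
need([.541,-.372,.178],-186.6)"
```

```text
time: 6.55
ee_pos: [0.5471, 0.3715, 0.1791]
orientation: [0.0, 0.031, 1.0, 0.001]
ft_force: [0.1, -0.3, -1.9]
opening: 0.053
t 6.6 tcp [0.5467 0.3712 0.178 ] xang 176.44 tilt [-0.001 -0.    -1.   ] open 0.0532 F [-0.1  0.4 -1.2]
shift [-4.050e-02 -7.421e-01  1.000e-04]
turn z 0.053
```

View pics/w3.png

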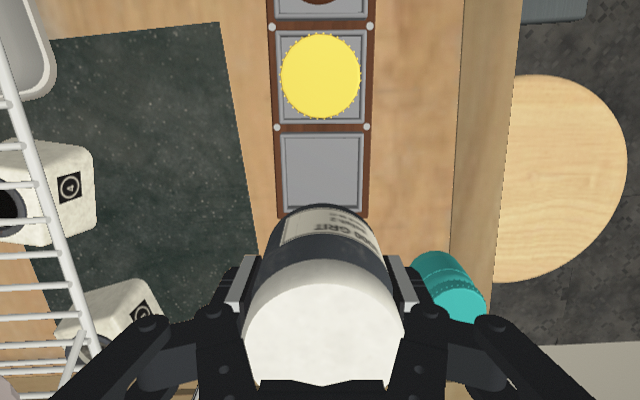

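White is out of its seat. Carrying it to the red end.

```bash
python3 -m inch '[[0,0,-0.03,0,0,0,0],[0,-0.003,-0.045,0,0,0,0],[0,-0.003,-0.045,0,0,0,0],[0,-0.003,-0.045,0,0,0,0],[0,-0.003,-0.045,0,0,0,0],[0,-0.003,-0.045,0,0,0,0],[0,-0.003,-0.045,0,0,0,0],[0,-0.003,-0.045,0,0,0,0],[0,-0.003,-0.045,0,0,0,0],[0,-0.003,-0.045,0,0,0,0]]'; python3 -m inch '[[0,-0.002,-0.05,0,0,0,0],[0,-0.002,-0.05,0,0,0,0],[0,-0.002,-0.05,0,0,0,0],[0,-0.002,-0.05,0,0,0,0],[0,-0.002,-0.05,0,0,0,0],[0,-0.002,-0.03,0,0,0,0],[0,-0.002,-0.02,0,0,0,0.025],[0,0,-0.007,0,0,0,0.028],[0,0,0,0,0,0,0]]'; python3 look.py wrist w4.png;  python3 -c "
from h import *
need([.541,-.372,.178],-186.6)
r=ctrl.read_camera('wrist')
for d in(-.12,-.04,.04,.12):print(np.round(proj(r,(.5547+d*.115,-.2525+d*.9934,.018))))"
```

```text
time: 7.85
ee_pos: [0.5462, -0.066, 0.1771]
orientation: [-0.001, 0.031, 1.0, -0.0]
ft_force: [1.0, 0.3, -1.1]
opening: 0.053
time: 8.98
ee_pos: [0.5416, -0.3713, 0.1779]
orientation: [-0.0, 0.058, 0.998, 0.0]
ft_force: [-0.1, -0.6, -0.3]
opening: 0.0527
t 9.025 tcp [ 0.5418 -0.3709  0.1782] xang 173.45 tilt [-0.  0. -1.] open 0.0529 F [ 0.7  0.  -1.8]
shift [ 0.0007 -0.0012  0.0002]
turn z 0.0009
[321. 176.]
[321. 256.]
[321. 325.]
[321. 385.]
```

View pics/w4.png

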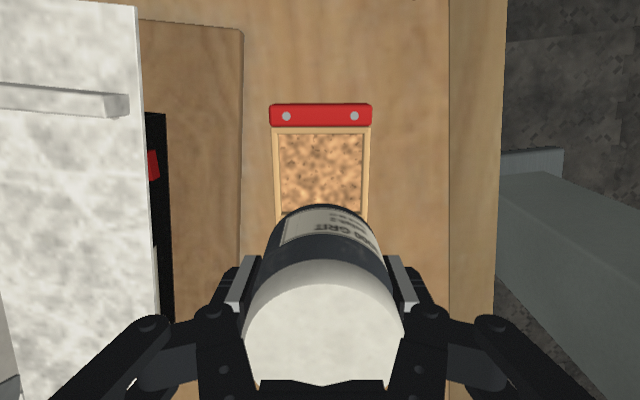

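The red block is at (321,112) and the first compartment spans rows 130-214, centred on column 321, as predicted. The cutter's slab is well to the left (<150). Lowering.

```bash
python3 -c "
from h import *
r=ctrl.read_camera('wrist');print(cast(r,320.5,111,.024),cast(r,321,131,.018))"
python3 -m inch '[[0,0,0,0.02,0,0,0],[0,0,0,0.03,0,0,0],[0,0,0,0.03,0,0,0],[0,0,0,0.03,0,0,0],[0,0,0,0.02,0,0,0],[0,0,0,0.01,0,0,0],[0,0,0,0.006,0,0,0],[0,0,0,0.005,0,0,0],[0,0,0,0,0,0,0]]'; python3 look.py wrist w5.png
```

```text
[ 0.53504561 -0.42790278  0.024     ] [ 0.53659434 -0.41078977  0.018     ]
time: 10.25
ee_pos: [0.5419, -0.3718, 0.0276]
orientation: [0.0, 0.057, 0.998, -0.0]
ft_force: [0.1, -0.4, -0.7]
opening: 0.053
```

View pics/w5.png

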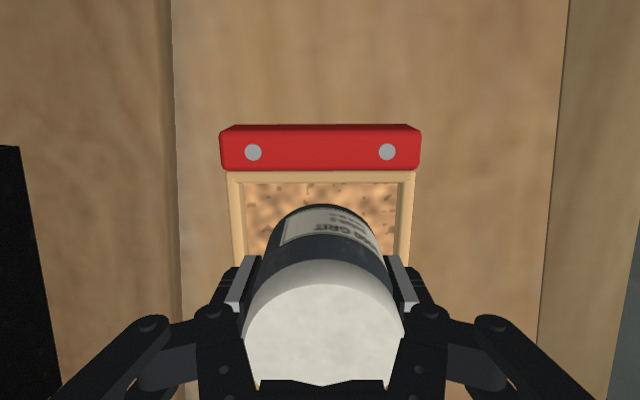

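```bash
python3 -m inch '[[0,0,-0.001,0.0025,0,0,0],[0,0,0,0,0,0,0],[60,0,0,0,0,0,0],[100,0,0,0,0,0,0],[100,0,0,0,0,0,0],[100,0,0,-0.02,0,0,0],[100,0,0,-0.03,0,0,0],[100,0,0,-0.04,0,0,0],[100,0,0,-0.04,0,0,0],[100,0,0,-0.02,0,0,0]]'; python3 look.py wrist w6.png;  python3 -c "
from h import *
need([.5425,.2877,.18],-183.6)"
```

```text
time: 11.55
ee_pos: [0.5426, -0.3733, 0.1782]
orientation: [0.002, 0.057, 0.998, -0.001]
ft_force: [-0.7, -0.1, -0.1]
opening: 0.0852
t 11.6 tcp [ 0.5435 -0.3739  0.1804] xang 173.46 tilt [ 0.007 -0.004 -1.   ] open 0.0852 F [-0.1 -0.5  2.7]
shift [ 0.0764  0.6572 -0.0025]
turn z -0.0514
```

View pics/w6.png

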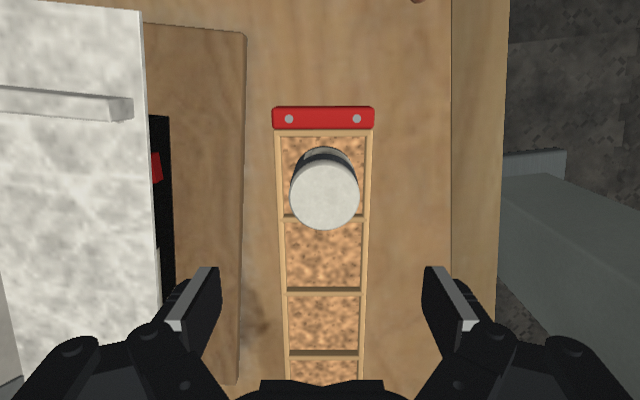

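White stands in compartment 1 (lid at 324,190), upright and centred between the rims. Next is yellow.

```bash
python3 -c "
from h import *
r=ctrl.read_camera('wrist')
for v in (216,291,353): print(np.round(cast(r,323,v,.018),4))"
python3 -m inch '[[100,0,0.02,0,0,0,-0.051],[100,0.003,0.05,0,0,0,0],[100,0.003,0.05,0,0,0,0],[100,0.003,0.05,0,0,0,0],[100,0.003,0.05,0,0,0,0],[100,0.003,0.05,0,0,0,0],[100,0.003,0.05,0,0,0,0],[100,0.003,0.05,0,0,0,0],[100,0.003,0.05,0,0,0,0],[100,0.003,0.05,0,0,0,0]]'; python3 -m inch '[[100,0.003,0.05,0,0,0,0],[100,0.003,0.05,0,0,0,0],[100,0.003,0.05,0,0,0,0],[100,0.003,0.03,0,0,0,0],[100,0.0025,0.01,0,0,0,0],[100,0,0,0,0,0,0]]';python3 -c "
from h import *
need([.5425,.2877,.18],-183.6)"; python3 look.py wrist w7.png
```

```text
[ 0.5465 -0.3361  0.018 ]
[ 0.5556 -0.2557  0.018 ]
[ 0.5643 -0.179   0.018 ]
time: 12.9
ee_pos: [0.5441, 0.1, 0.1733]
orientation: [-0.001, 0.031, 1.0, -0.001]
ft_force: [0.8, -0.0, 0.3]
opening: 0.0852
time: 13.65
ee_pos: [0.5423, 0.2885, 0.1736]
orientation: [-0.001, 0.031, 1.0, -0.001]
ft_force: [0.5, -0.9, -0.6]
opening: 0.0852
t 13.65 tcp [0.5423 0.2885 0.1736] xang 176.43 tilt [-0.002 -0.002 -1.   ] open 0.0852 F [ 0.5 -0.9 -0.6]
shift [-0.0002 -0.0008 -0.0064]
turn z 0.0005
```

View pics/w7.png

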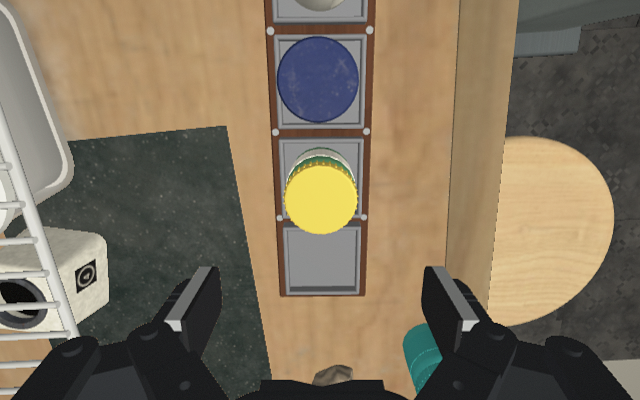

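Over yellow: lid (321,199), and the empty white seat below it. Descending and gripping.

```bash
python3 -m inch '[[100,0,-0.001,0.03,0,0,0],[100,0,0,0.03,0,0,0],[100,0,0,0.03,0,0,0],[100,0,0,0.025,0,0,0],[100,0,0,0.018,0,0,0],[100,0,0,0.0125,0,0,0],[100,0,0,0,0,0,0]]' && python3 -m inch '[[0,0,0,0,0,0,0],[0,0,0,0,0,0,0],[0,0,0,0,0,0,0],[0,0,0,0,0,0,0],[0,0,0,0,0,0,0],[0,0,0,0,0,0,0]]' 40; python3 -m inch '[[0,0,0,-0.01,0,0,0],[0,0,0,-0.02,0,0,0],[0,0,0,-0.03,0,0,0],[0,0,0,-0.03,0,0,0],[0,0,0,-0.03,0,0,0],[0,0,0,-0.02,0,0,0],[0,0,0,-0.01,0,0,0],[0,0,0,0,0,0,0]]' 40; python3 look.py wrist w8.png;  python3 -c "
from h import *
need([.5501,-.2937,.178],-186.6)"
```

```text
time: 14.58
ee_pos: [0.543, 0.2863, 0.0286]
orientation: [-0.001, 0.032, 0.999, -0.001]
ft_force: [-0.6, 0.3, -0.0]
opening: 0.0855
time: 15.32
ee_pos: [0.5441, 0.2881, 0.0307]
orientation: [0.001, 0.032, 0.999, 0.001]
ft_force: [-1.1, -0.3, 5.4]
opening: 0.053
time: 16.32
ee_pos: [0.5433, 0.2875, 0.1796]
orientation: [0.0, 0.032, 0.999, 0.0]
ft_force: [0.5, -0.2, -0.9]
opening: 0.0531
t 16.375 tcp [0.5429 0.2872 0.1787] xang 176.32 tilt [-0.001 -0.    -1.   ] open 0.053 F [ 0.6 -0.2 -0.9]
shift [-0.0444 -0.5793  0.0009]
turn z 0.051
```

View pics/w8.png

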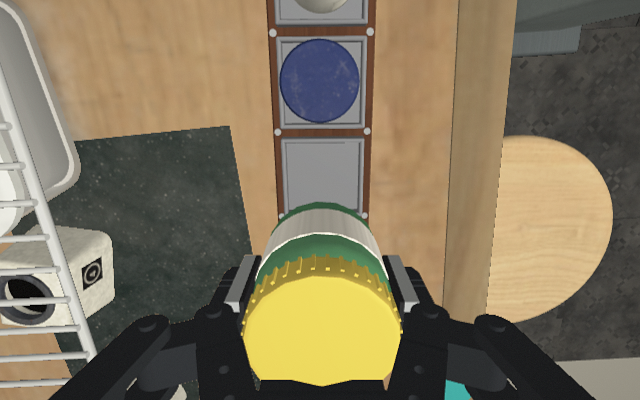

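Yellow is lifted cleanly. Carrying it to compartment 2.

```bash
python3 -m inch '[[0,0,-0.03,0,0,0,0],[0,-0.003,-0.045,0,0,0,0],[0,-0.003,-0.045,0,0,0,0],[0,-0.003,-0.045,0,0,0,0],[0,-0.003,-0.045,0,0,0,0],[0,-0.003,-0.045,0,0,0,0],[0,-0.003,-0.045,0,0,0,0],[0,-0.003,-0.045,0,0,0,0],[0,-0.003,-0.045,0,0,0,0],[0,-0.003,-0.045,0,0,0,0]]'; python3 -m inch '[[0,-0.004,-0.045,0,0,0,0],[0,-0.004,-0.045,0,0,0,0],[0,-0.004,-0.045,0,0,0,0],[0,-0.004,-0.004,0,0,0,0.025],[0,-0.001,-0.003,0,0,0,0.026],[0,0,0,0,0,0,0]]'; python3 look.py wrist w9.png;  python3 -c "
from h import *
need([.5501,-.2937,.178],-186.6)"
```

```text
time: 17.62
ee_pos: [0.5416, -0.1497, 0.1779]
orientation: [-0.001, 0.032, 0.999, 0.0]
ft_force: [0.3, 1.5, -1.8]
opening: 0.0529
time: 18.38
ee_pos: [0.5502, -0.2903, 0.1788]
orientation: [-0.001, 0.057, 0.998, 0.0]
ft_force: [0.5, 0.0, -0.4]
opening: 0.0529
t 18.425 tcp [ 0.5503 -0.2901  0.1791] xang 173.49 tilt [-0.001  0.    -1.   ] open 0.0532 F [ 0.   1.  -0.2]
shift [-0.0002 -0.0036  0.0011]
turn z 0.0016
```

View pics/w9.png

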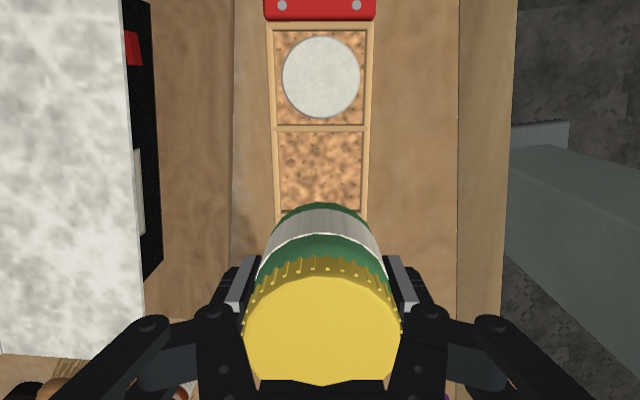

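White is centred in compartment 1 (321,77). Lowering yellow into compartment 2.

```bash
python3 -m inch '[[0,0,-0.0035,0.02,0,0,0],[0,0,0,0.03,0,0,0],[0,0,0,0.03,0,0,0],[0,0,0,0.03,0,0,0],[0,0,0,0.02,0,0,0],[0,0,0,0.01,0,0,0],[0,0,0,0.005,0,0,0],[0,0,0,0.004,0,0,0],[0,0,0,0.002,0,0,0],[0,0,0,0,0,0,0]]'; python3 look.py wrist w10.png
```

```text
time: 19.68
ee_pos: [0.5501, -0.2947, 0.0286]
orientation: [0.0, 0.057, 0.998, -0.0]
ft_force: [-0.1, 0.1, -0.2]
opening: 0.0526
```

View pics/w10.png

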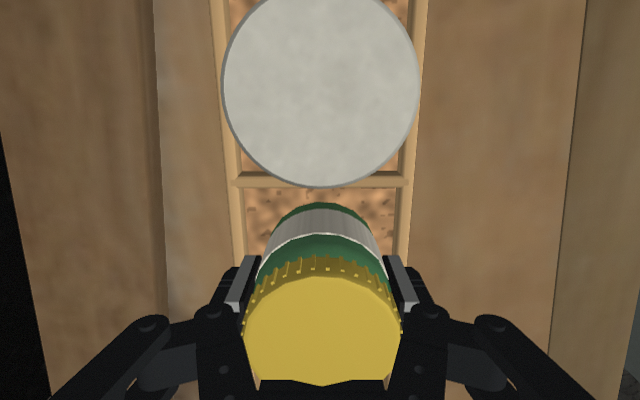

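Yellow is inside compartment 2, clear of the partition at row 182. Releasing and going to blue. For blue I'll close from a smaller opening.

```bash
python3 -m inch '[[0,0,0,0.002,0,0,0],[0,0,0,0,0,0,0],[60,0,0,0,0,0,0],[100,0,0,0,0,0,0],[100,0,0,0,0,0,0],[100,0,0,-0.02,0,0,0],[100,0,0,-0.03,0,0,0],[100,0,0,-0.04,0,0,0],[100,0,0,-0.04,0,0,0],[100,0,0,-0.02,0,0,0]]'; python3 look.py wrist w11.png;  python3 -c "
from h import *
need([.538,.2065,.175],-183.6)"
```

```text
time: 20.98
ee_pos: [0.5508, -0.295, 0.1791]
orientation: [0.002, 0.057, 0.998, -0.001]
ft_force: [0.9, -0.7, -0.7]
opening: 0.0852
t 21.025 tcp [ 0.5517 -0.2955  0.1813] xang 173.45 tilt [ 0.007 -0.003 -1.   ] open 0.0858 F [0.1 0.1 2.1]
shift [0.0709 0.4972 0.0047]
turn z -0.0514
```

View pics/w11.png

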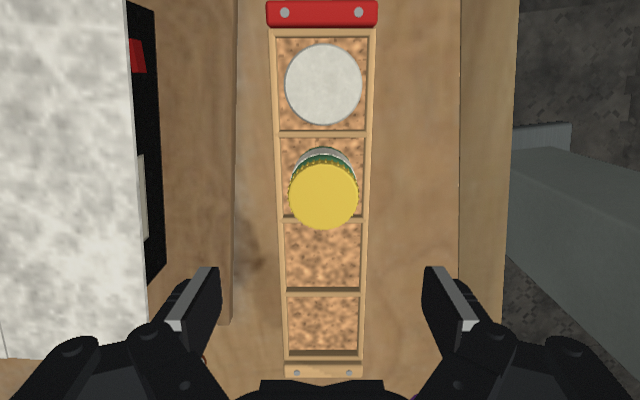

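Yellow stands in compartment 2 (324,196).

```bash
python3 -m inch '[[100,0,0.02,0,0,0,-0.051],[100,0.004,0.045,0,0,0,0],[100,0.004,0.045,0,0,0,0],[100,0.004,0.045,0,0,0,0],[100,0.004,0.045,0,0,0,0],[100,0.004,0.045,0,0,0,0],[100,0.004,0.045,0,0,0,0],[100,0.004,0.045,0,0,0,0],[100,0.004,0.045,0,0,0,0],[100,0.004,0.045,0,0,0,0]]'; python3 -m inch '[[100,0.004,0.04,0,0,0,0],[100,0.004,0.025,0,0,0,0],[100,0.001,0.01,0,0,0,0],[100,0,0,0,0,0,0]]';python3 -c "
from h import *
need([.538,.2065,.03],-183.6)"; python3 look.py wrist w12.png
```

```text
time: 22.28
ee_pos: [0.5405, 0.1336, 0.1746]
orientation: [-0.001, 0.031, 1.0, -0.001]
ft_force: [0.8, -0.1, -0.7]
opening: 0.085
time: 22.78
ee_pos: [0.5372, 0.2073, 0.1753]
orientation: [-0.001, 0.031, 1.0, -0.001]
ft_force: [0.7, -0.6, -0.2]
opening: 0.0854
t 22.775 tcp [0.5372 0.2073 0.1753] xang 176.42 tilt [-0.002 -0.001 -1.   ] open 0.0854 F [ 0.7 -0.6 -0.2]
shift [-0.0011 -0.0006  0.1453]
turn z 0.0004
```

View pics/w12.png

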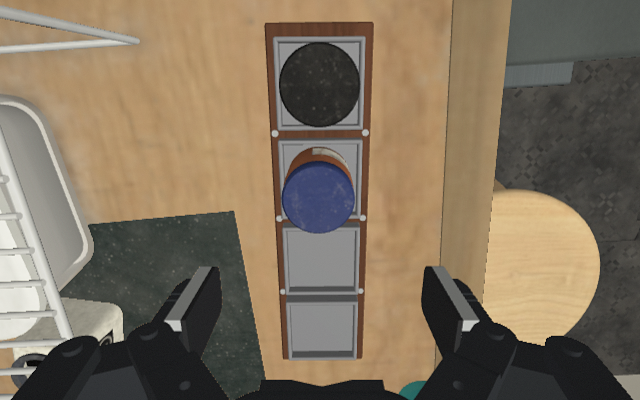

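Over blue: lid (318,198), with black (319,84) beyond it. Gripping and lifting.

```bash
python3 -m inch '[[100,-0.001,-0.001,0.03,0,0,0],[100,0,0,0.03,0,0,0],[100,0,0,0.03,0,0,0],[100,0,0,0.025,0,0,0],[100,0,0,0.018,0,0,0],[100,0,0,0.013,0,0,0],[100,0,0,0,0,0,0]]' && python3 -m inch '[[0,0,0,0,0,0,0],[0,0,0,0,0,0,0],[0,0,0,0,0,0,0],[0,0,0,0,0,0,0],[0,0,0,0,0,0,0],[0,0,0,0,0,0,0]]' 40; python3 -m inch '[[0,0,0,-0.01,0,0,0],[0,0,0,-0.02,0,0,0],[0,0,0,-0.03,0,0,0],[0,0,0,-0.03,0,0,0],[0,0,0,-0.03,0,0,0],[0,0,0,-0.02,0,0,0],[0,0,0,-0.01,0,0,0],[0,0,0,0,0,0,0]]' 40; python3 look.py wrist w13.png;  python3 -c "
from h import *
need([.5593,-.2143,.178],-186.6)"
```

```text
time: 23.7
ee_pos: [0.5385, 0.205, 0.0295]
orientation: [-0.001, 0.032, 0.999, -0.001]
ft_force: [0.1, 0.8, -0.9]
opening: 0.0858
time: 24.45
ee_pos: [0.5397, 0.2064, 0.0316]
orientation: [0.001, 0.032, 0.999, 0.0]
ft_force: [-1.0, -0.7, 6.2]
opening: 0.0532
time: 25.45
ee_pos: [0.5388, 0.2061, 0.1805]
orientation: [0.0, 0.032, 0.999, 0.0]
ft_force: [0.5, 0.5, -2.2]
opening: 0.0531
t 25.5 tcp [0.5384 0.2059 0.1797] xang 176.32 tilt [-0.001 -0.    -1.   ] open 0.053 F [-0.5 -0.5 -1.2]
shift [-0.0478 -0.4179  0.0017]
turn z 0.0509
```

View pics/w13.png

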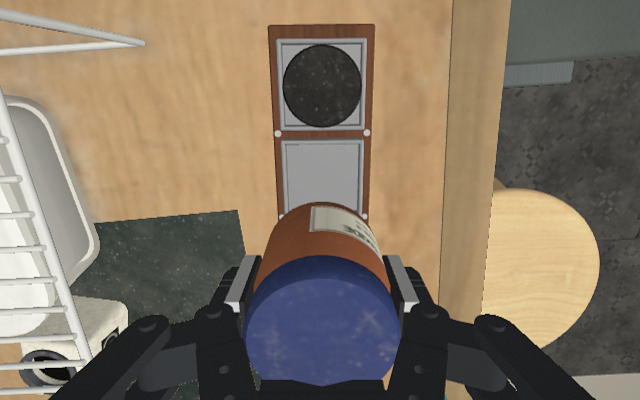

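Blue is lifted. Carrying it to compartment 3.

```bash
python3 -m inch '[[0,0,-0.03,0,0,0,0],[0,-0.005,-0.045,0,0,0,0],[0,-0.005,-0.045,0,0,0,0],[0,-0.005,-0.045,0,0,0,0],[0,-0.005,-0.045,0,0,0,0],[0,-0.005,-0.045,0,0,0,0],[0,-0.005,-0.045,0,0,0,0],[0,-0.005,-0.045,0,0,0,0],[0,-0.005,-0.045,0,0,0,0],[0,-0.005,-0.02,0,0,0,0]]'; python3 -m inch '[[0,-0.003,-0.006,0,0,0,0.025],[0,0,-0.003,0,0,0,0.026],[0,0,0,0,0,0,0]]'; python3 look.py wrist w14.png;  python3 -c "
from h import *
need([.5593,-.2143,.03],-186.6)"
```

```text
time: 26.75
ee_pos: [0.5567, -0.208, 0.1786]
orientation: [-0.002, 0.033, 0.999, 0.0]
ft_force: [1.1, -0.0, -0.5]
opening: 0.053
time: 27.12
ee_pos: [0.56, -0.2142, 0.1802]
orientation: [-0.0, 0.057, 0.998, 0.0]
ft_force: [1.2, -0.1, -0.2]
opening: 0.053
t 27.175 tcp [ 0.56   -0.2142  0.1803] xang 173.48 tilt [-0.  0. -1.] open 0.0529 F [ 0.2 -0.3 -1.2]
shift [ 0.0007 -0.0002  0.1503]
turn z 0.0014
```

View pics/w14.png

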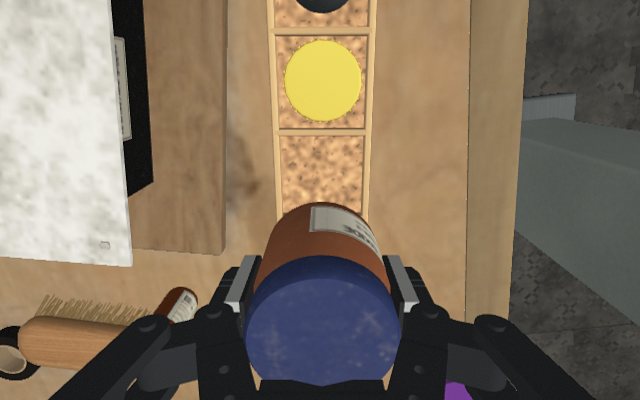

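```bash
python3 -c "
from h import *
t=ctrl.read_camera('top');r=ctrl.read_camera('wrist')
print(cast(t,340,149,.1),cast(t,340,161,.01),cast(r,190,293,.1),cast(r,165,318,.0))"
python3 -m inch '[[0,0,0,0.02,0,0,0],[0,0,0,0.03,0,0,0],[0,0,0,0.03,0,0,0],[0,0,0,0.03,0,0,0],[0,0,0,0.02,0,0,0],[0,0,0,0.01,0,0,0],[0,0,0,0.005,0,0,0],[0,0,0,0.004,0,0,0],[0,0,0,0.002,0,0,0],[0,0,0,0,0,0,0]]'; python3 look.py wrist w15.png
```

```text
[ 0.72038945 -0.08983008  0.1       ] [ 0.71418912 -0.09087576  0.01      ] [ 0.6630918  -0.15826348  0.1       ] [ 0.74851021 -0.06859679  0.        ]
time: 28.52
ee_pos: [0.5601, -0.2153, 0.0296]
orientation: [0.0, 0.057, 0.998, -0.0]
ft_force: [0.0, 0.3, -1.2]
opening: 0.0532
```

View pics/w15.png

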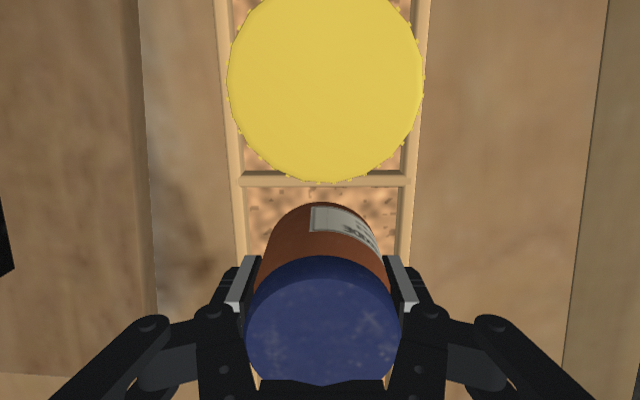

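```bash
python3 -m inch '[[0,0,0,0.0015,0,0,0],[0,0,0,0,0,0,0],[60,0,0,0,0,0,0],[100,0,0,0,0,0,0],[100,0,0,0,0,0,0],[100,0,0,-0.02,0,0,0],[100,0,0,-0.03,0,0,0],[100,0,0,-0.04,0,0,0],[100,0,0,-0.04,0,0,0],[100,0,0,-0.02,0,0,0]]'; python3 look.py wrist w16.png;  python3 -c "
from h import *
need([.5335,.1287,.175],-183.6)"
```

```text
time: 29.82
ee_pos: [0.561, -0.2154, 0.1809]
orientation: [0.002, 0.057, 0.998, -0.0]
ft_force: [-0.3, -0.9, -0.6]
opening: 0.0854
t 29.875 tcp [ 0.5621 -0.2158  0.183 ] xang 173.46 tilt [ 0.008 -0.002 -1.   ] open 0.0854 F [1.1 1.  2.4]
shift [0.0677 0.3391 0.007 ]
turn z -0.0513
```

View pics/w16.png

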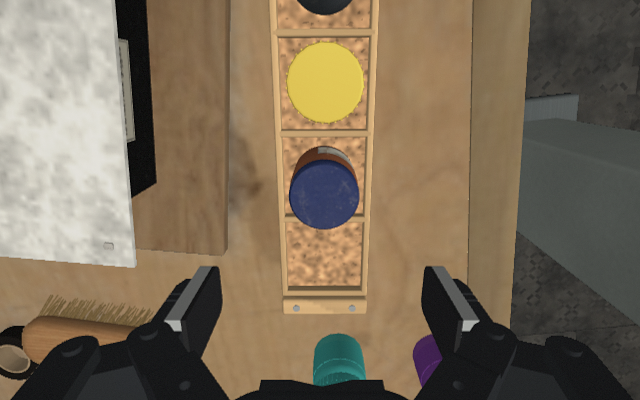

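Blue stands in compartment 3 (323,194). Now black.

```bash
python3 -m inch '[[100,0.002,0.02,0,0,0,-0.051],[100,0.006,0.045,0,0,0,0],[100,0.006,0.045,0,0,0,0],[100,0.006,0.045,0,0,0,0],[100,0.006,0.045,0,0,0,0],[100,0.006,0.045,0,0,0,0],[100,0.006,0.045,0,0,0,0],[100,0.006,0.03,0,0,0,0],[100,0.004,0.016,0,0,0,0],[100,0.002,0.006,0,0,0,0]]'; python3 -m inch '[[100,0,0,0,0,0,0]]';python3 -c "
from h import *
need([.5335,.1287,.03],-183.6)"; python3 look.py wrist w17.png
```

```text
time: 31.12
ee_pos: [0.5322, 0.13, 0.177]
orientation: [-0.001, 0.031, 1.0, -0.0]
ft_force: [-1.0, -0.5, 0.9]
opening: 0.0856
time: 31.25
ee_pos: [0.5326, 0.129, 0.1775]
orientation: [-0.0, 0.032, 0.999, -0.0]
ft_force: [-0.8, 0.0, 0.1]
opening: 0.0857
t 31.25 tcp [0.5326 0.129  0.1775] xang 176.34 tilt [-0.001 -0.    -1.   ] open 0.0857 F [-0.8  0.   0.1]
shift [-0.001  -0.0002  0.1474]
turn z -0.001
```

View pics/w17.png

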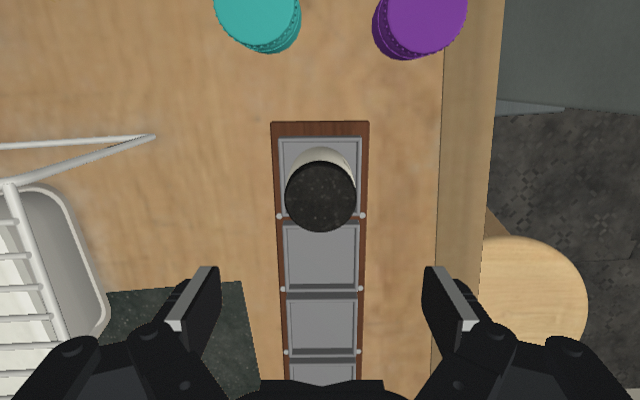

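Over black: lid (320,196), and the other three seats are empty. Gripping and lifting.

```bash
python3 -m inch '[[100,-0.001,0,0.03,0,0,0],[100,0,0,0.03,0,0,0],[100,0,0,0.03,0,0,0],[100,0,0,0.025,0,0,0],[100,0,0,0.02,0,0,0],[100,0,0,0.013,0,0,0],[100,0,0,0,0,0,0]]' && python3 -m inch '[[0,0,0,0,0,0,0],[0,0,0,0,0,0,0],[0,0,0,0,0,0,0],[0,0,0,0,0,0,0],[0,0,0,0,0,0,0],[0,0,0,0,0,0,0]]' 40; python3 -m inch '[[0,0,0,-0.01,0,0,0],[0,0,0,-0.02,0,0,0],[0,0,0,-0.03,0,0,0],[0,0,0,-0.03,0,0,0],[0,0,0,-0.03,0,0,0],[0,0,0,-0.02,0,0,0],[0,0,0,-0.01,0,0,0],[0,0,0,0,0,0,0]]' 40; python3 look.py wrist w18.png;  python3 -c "
from h import *
need([.5685,-.1345,.178],-186.6)"
```

```text
time: 32.17
ee_pos: [0.5337, 0.1284, 0.0291]
orientation: [-0.001, 0.032, 0.999, -0.001]
ft_force: [-0.6, -0.6, 0.3]
opening: 0.0855
time: 32.92
ee_pos: [0.5347, 0.1296, 0.0311]
orientation: [0.001, 0.032, 0.999, 0.0]
ft_force: [-0.9, -1.8, 5.3]
opening: 0.0528
time: 33.92
ee_pos: [0.5339, 0.1293, 0.1801]
orientation: [0.0, 0.032, 0.999, 0.0]
ft_force: [-0.0, -0.6, -1.4]
opening: 0.0529
t 33.975 tcp [0.5334 0.1291 0.1792] xang 176.31 tilt [-0.001 -0.    -1.   ] open 0.0526 F [ 0.2 -0.5 -2.8]
shift [-0.0519 -0.2608  0.0012]
turn z 0.0509
```

View pics/w18.png

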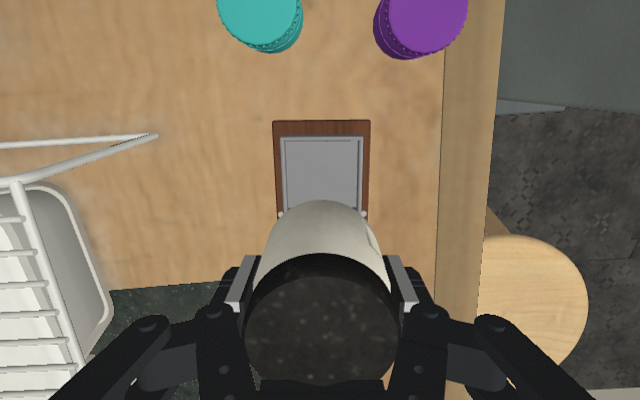

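Black is lifted. Carrying it to compartment 4.

```bash
python3 -m inch '[[0,-0.004,-0.02,0,0,0,0],[0,-0.008,-0.04,0,0,0,0],[0,-0.008,-0.04,0,0,0,0],[0,-0.008,-0.04,0,0,0,0],[0,-0.008,-0.04,0,0,0,0],[0,-0.008,-0.04,0,0,0,0],[0,-0.005,-0.025,0,0,0,0],[0,-0.003,-0.011,0,0,0,0.025],[0,0,-0.005,0,0,0,0.026],[0,0,0,0,0,0,0]]'; python3 look.py wrist w19.png;  python3 -c "
from h import *
need([.5685,-.1345,.03],-186.6)"
```

```text
time: 35.22
ee_pos: [0.5688, -0.1343, 0.1796]
orientation: [-0.0, 0.058, 0.998, 0.0]
ft_force: [-0.7, -0.1, -2.4]
opening: 0.0528
t 35.275 tcp [ 0.5689 -0.134   0.1797] xang 173.45 tilt [-0.  0. -1.] open 0.0532 F [-0.2  0.4 -2. ]
shift [ 0.0003 -0.0006  0.1497]
turn z 0.0008
```

View pics/w19.png

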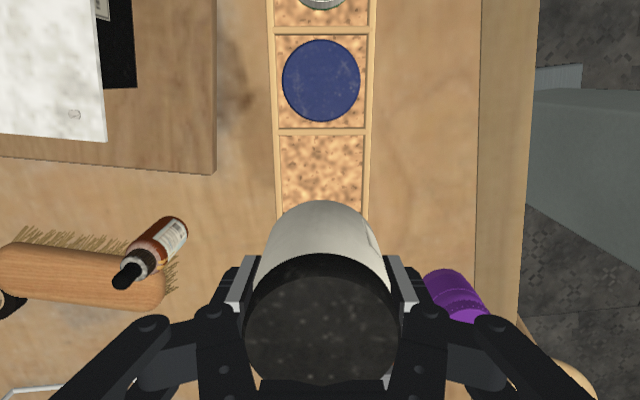

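The dropper (155,250) is clear of the gripper. Lowering.

```bash
python3 -m inch '[[0,0,0,0.02,0,0,0],[0,0,0,0.03,0,0,0],[0,0,0,0.03,0,0,0],[0,0,0,0.03,0,0,0],[0,0,0,0.02,0,0,0],[0,0,0,0.01,0,0,0],[0,0,0,0.005,0,0,0],[0,0,0,0.004,0,0,0],[0,0,0,0.002,0,0,0],[0,0,0,0,0,0,0]]'; python3 look.py wrist w20.png
```

```text
time: 36.52
ee_pos: [0.5692, -0.1346, 0.0291]
orientation: [0.0, 0.058, 0.998, 0.0]
ft_force: [-0.6, -0.6, -2.1]
opening: 0.0532
```

View pics/w20.png

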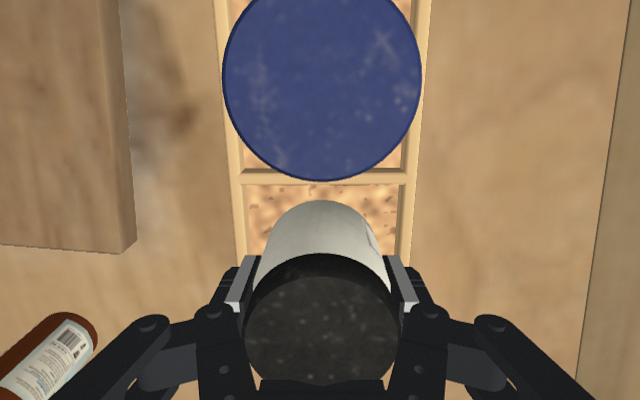

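```bash
python3 -m inch '[[0,0,0,0.0015,0,0,0],[0,0,0,0,0,0,0],[60,0,0,0,0,0,0],[100,0,0,0,0,0,0],[100,0,0,0,0,0,0],[100,0,0,-0.02,0,0,0],[100,0,0,-0.03,0,0,0],[100,0,0,-0.04,0,0,0],[100,0,0,-0.04,0,0,0],[100,0,0,-0.04,0,0,0]]'; python3 look.py wrist w21.png; python3 -m inch '[[100,0.01,0.04,-0.01,0,0,0],[100,0.01,0.045,0,0,0,0],[100,0.01,0.045,0,0,0,0],[100,0.01,0.045,0,0,0,0],[100,0.01,0.045,0,0,0,0],[100,0.01,0.045,0,0,0,0],[100,0.01,0.045,0,0,0,0],[100,0.01,0.02,0,0,0,0],[100,0,0,0,0,0,0],[100,0,0,0,0,0,0]]'
python3 - <<'E'
from h import *
r=ctrl.read_camera("top");im=r["image"]
cv2.imwrite("pics/t3.png",cv2.resize(im[130:290,150:510],None,fx=2.2,fy=2.2,interpolation=2))
hsv=cv2.cvtColor(im,cv2.COLOR_BGR2HSV);H,S,V=[hsv[...,i].astype(int) for i in range(3)]
m={"white":(S<45)&(V>150),"yel":(H>22)&(H<35)&(S>190)&(V>150),"blu":(H>105)&(H<130)&(S>90)&(V<160),"blk":(V<60)}
O=np.array([.5547,-.2535]);ax=np.array([.115,.9934])
for (k,M),d in zip(m.items(),(-.12,-.04,.04,.12)):
    u,v=map(int,proj(r,(*(O+d*ax),.076)))
    W=np.zeros(H.shape,np.uint8);W[v-10:v+11,u-10:u+11]=M[v-10:v+11,u-10:u+11]
    cs,_=cv2.findContours(W,0,1);e=cv2.fitEllipse(max(cs,key=cv2.contourArea))
    p=cast(r,*e[0],.076)[:2]-O;print(k,np.round(e[1],1),"along",round(p@ax,4),"across",round(p@[ax[1],-ax[0]],4))
E
```

```text
time: 37.83
ee_pos: [0.5689, -0.1345, 0.1989]
orientation: [0.0, 0.057, 0.998, -0.0]
ft_force: [1.3, -0.1, -0.6]
opening: 0.0855
time: 39.12
ee_pos: [0.5274, 0.2021, 0.2073]
orientation: [-0.0, 0.058, 0.998, -0.0]
ft_force: [-0.4, -0.8, 0.0]
opening: 0.0857
white [14.2 15. ] along -0.1192 across 0.0001
yel [14.8 15.4] along -0.0399 across -0.0002
blu [14.1 14.6] along 0.0412 across -0.0003
blk [14.  14.8] along 0.1208 across -0.0001
```

View pics/w21.png

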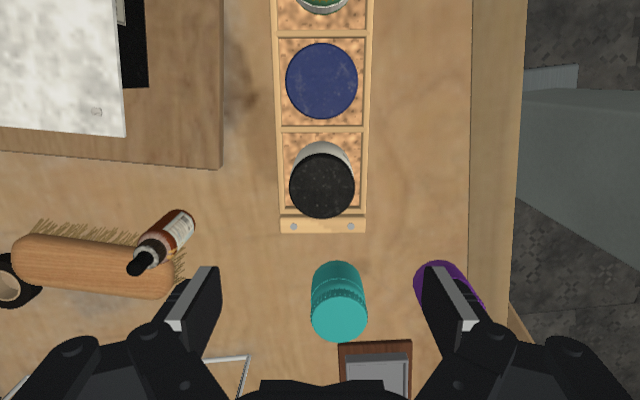

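View pics/t3.png

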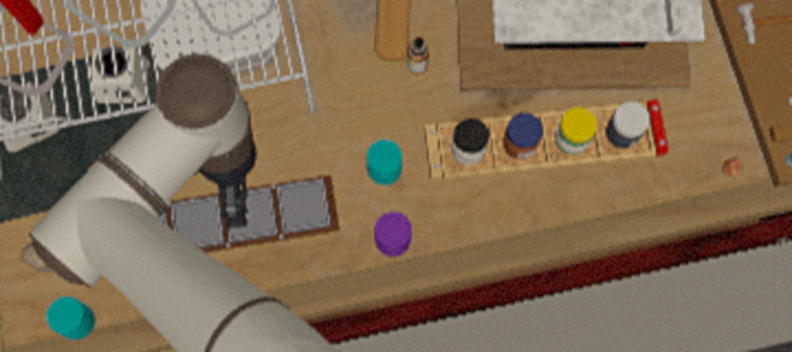

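From the red block (657,127) the order is white (628,118), yellow (577,125), blue (523,130), black (470,137). The jars are upright and within about 1.5 mm of their compartment centres. The stones and dropper are where they were. The robot is clear of everything, so I'm handing in.

```bash
python3 -c "
from plant import ctrl
print(ctrl.sign_off(),ctrl.state()['time'])"
```

```text
the job is handed in; nothing more can be done
the job is handed in; nothing more can be done
```

All four jars are in the rack in the required order. From the red block they run white, yellow, blue, black, matching the left-to-right order in the seats. The job was handed in at about 39 s of the 96 s allowed, and the hand-in gave no verdict.

- **Position:** in the last top view every lid is within about 1.5 mm of its compartment centre, and the jars look upright. Height and tilt were judged from the images and from where I released each jar, not measured directly.
- **Clearance:** the open gripper was clear of everything at hand-in. The dropper and the orange stone are where they started. The rough stone was partly hidden by the arm in that view, but no move went near it.
- **Disagreements:** the first grip on white caught the edge of its lid, so I let go and regripped lower on the body. The top and wrist cameras disagreed by about 2 mm on lid positions and about 3 mm on the rack's position along its length. I used values between the two.

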